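# Tidy up after tapping a thread

## Task

Lay the steel tap wrench flat on the floor of the cabinet's open top drawer, wholly inside it, setting it down rather than dropping it. Also stand the toppled square oil bottle upright on the bench. Leave the other things on the bench where they are.

Things in the scene. Friction and masses are not known exactly. Their poses are not given: they have to be found in the camera images.
- cab_front (a point): Grey tool cabinet, fixed on the bench, 260 deep x 280 wide x 140 mm high, with two drawers, the lower one shut. This point: middle of the front edge of its top, 140 mm above the bench; x points from the front into the cabinet (away from the robot), y to the left, z up.
- bay (a point): Point on the floor of the top drawer, which stands 130 to 170 mm open; floor 80 mm above the bench, against the inner side of its front, midway across the free width; axes as cab_front's. Free floor: 97 mm to each side along y (left: fixed tap rack 22 mm high; right: side wall). Along +x the open gap ends at cab_front (top 60 mm above this floor). The drawer's walls rise 38 mm above this floor.
- cab_drawer0_handle (a point): Middle of the top drawer's bar handle (120 mm long along y, 11 mm thick), 35 mm out from the front panel. The panel is 15 mm thick, its top 47 mm above the drawer's floor, and its outer face 21 mm in front of the bay point.
- wrench: Tap wrench (turns a thread tap): plain steel, two thin straight handles in line (9 mm thick, 12 mm at the dark knurled ends) and a block 46 long x 20 wide x 18 mm high in the middle; 145 mm long overall, 0.13 to 0.25 kg. Origin at the centre of the block's underside; x along the handles, z up as it lies on the bench. Best gripped across the block (20 mm).
- wrench_mid (a point): The middle of the tap wrench: the centre of its block, 9 mm above the underside.
- oil: Small square grey plastic oil bottle with a round black cap, closed, starting toppled on a side: body 48 x 48 x 80 mm, then shoulder (36 mm diameter, 8 mm) and cap (28 mm diameter, 20 mm), 108 mm in all; about 0.22 kg, centre of mass about 42 mm from the base. Origin at the centre of its base; z runs from base to cap (level at the start, straight up when it stands); x, y square to its sides.
- flask: Bystander: black round drinking bottle, 72 mm diameter, 190 mm high, standing. Origin at the centre of its underside.
- pot: Bystander: grey pen cup, 68 mm diameter, 100 mm high, standing. Origin at the centre of its underside.
- driver: Bystander: screwdriver with blue handle, 170 mm long, lying; x from its handle towards its tip. Origin under its middle.
- die: Bystander: round steel threading die, a ring 38 mm diameter, 12 mm high, lying flat. Origin at the centre of its underside.
- bolt: Bystander: steel threaded rod with a black block head, 120 mm long, lying along its x, up to 28 mm high and wide. Origin under its middle.
- carton: Bystander: small cardboard carton 85 x 55 x 24 mm, lying flat. Origin at the centre of its underside.
There are look-alikes about, which are no part of the job. Leave any red look-alike of the wrench alone.

How it is judged:
By the outcome, as a careful person would: the job done as asked, in the order asked, and still so for the second after the job is handed in, with the robot touching nothing.
It also fails if it takes over 64 s, if anything falls off the work surface, if the arm or the gripper's body presses on something with over 40 N, if the wrist force passes 120 N, or if a joint passes its speed limit or range.

## Robot

A 7-joint arm with a two-finger parallel gripper is mounted at the origin on the work surface. World frame = base frame: x ahead of the robot, y to its left, z up, the work surface at z = 0. Lengths are in m, angles in rad, forces in N, time in s.
With the tool pointing down it reaches from about 0.425 to 0.95 m from the base axis. Payload 4.7 kg.
Tool frame: the origin (TCP) lies between the finger pads; the fingertips stand 25 mm ahead of it and the grasp point (between the pads) lies 6 mm ahead of it; z points along the fingers, y is the line along which they close (so a half turn about z gives the same grasp; the last joint's range is limited). The gripper opens to 85 mm and grips with 20 to 120 N. Pads are 22 mm wide; open, the fingers measure 114 mm over their backs; the gripper's body (76 mm by 85 mm) begins 54 mm behind the grasp point. The pads swing forward as they close: fully open they stand 13 mm farther back than shut.
Start: joints at [1.281, 0.469, -0.049, 1.532, 0.024, 1.141, -0.082], TCP at [0.174, -0.652, 0.225] pointing down, gripper open.
Joint ranges: [-2.59, 2.59], [-0.33, 1.99], [-1.39, 1.29], [0.1, 2.45], [-1.04, 4.18], [0.21, 1.99], [-2.66, 2.66]. Speed limits (rad/s): [2.57, 2.57, 3.14, 3.14, 3.14, 3.14, 3.14].

## Interface

Orientations are given as a 3x3 rotation matrix whose columns are the frame's x, y, z axes.
In Python, from rig import * gives the robot as it stands. Calls block until the motion is done:
- movep(position, orientation): joint-space move of the TCP to a pose.
- move_l(position, attitude=None, feed=0.15, until_force=None): straight line of the TCP; attitude=None keeps the orientation; feed is the mean speed in m/s. With until_force (N) it stops when the force on the tool has changed by that much, and returns True; else False.
- move_joints(angles): joint-space move.
- command_gripper(opening, newtons=None): finger opening in m; newtons is the grip in N (None keeps the last); returns when the fingers have stopped.
- sleep(seconds).
- inverse_kinematics(position, orientation): joint angles nearest the present ones, or None.
- sense(): the state.
- camera(name): name is "scene" or "top"; returns (picture, depth): 420x560x3 uint8, red, green, blue; 420x560 float32, m along the optical axis (not along the pixel's ray), 0 where there is no reading.
- camera_params(name): a dict with "K" (3x3 intrinsics, pixels), "dist" ([k1, k2, p1, p2, k3] as OpenCV has them; the pictures are not rectified), "position" and "rotation" of the camera in the world. Camera axes: x right, y down, z forward; pixel columns grow to the right and rows downward; lengths in m; the calibration is good to about 2 mm. A picture is of the moment at which its call begins. camera_params takes no time and is no camera call.
A pose or a line that the arm cannot do raises Unreachable and nothing moves.
- finish_job(): hands the job in; it is judged then, once.
The state is a dict: "time_s": time; "joint_pos": joint angles; "qd": joint speeds; "joint_efforts": joint torques, N m; "position": TCP position; "tcp_rot": TCP orientation; "wrist_force": force on the tool from outside, world axes, zero at the start; "ft_torque": the same for the moment, N m; "finger_gap": finger opening in m; "gripper_force": force on a finger pad.
Only numpy, scipy, OpenCV 4.12 (cv2) and the standard library are available. Lean on these libraries where they do the work, as an engineer would, in place of code of your own. Each camera call takes 0.05 s, during which the arm holds its last target. There are 200 camera calls.

## Working session

There is one attempt and no reset: what is moved stays moved. The work goes in short steps, each a Python script; the robot and the scene stay as the last script left them, time stands still between calls to the robot, and variables do not carry over. Pictures are saved under pics/ and viewed, at most 11 in all, crops included, and the job is handed in when it is done.

```bash
ls; mkdir -p pics
python3 - <<'E'
from rig import *
import cv2,numpy as np
for n in ["scene","top"]:
    p,d=camera(n); cv2.imwrite(f"pics/{n}0.png",p[:,:,::-1]); np.savez(f"{n}0.npz",p=p,d=d)
    c=camera_params(n); print(n,{k:np.round(v,3).tolist() for k,v in c.items()}, (d>0).mean())
print(sense()["time_s"])
E
```

```text
pics
scene {'K': [[476.725, 0.0, 277.316], [0.0, 476.725, 211.394], [0.0, 0.0, 1.0]], 'dist': [-0.036, 0.0, 0.0, 0.0, 0.0], 'position': [1.2, -0.573, 0.829], 'rotation': [[0.584, 0.503, -0.638], [0.812, -0.344, 0.472], [0.018, -0.793, -0.609]]} 0.9961649659863946
top {'K': [[409.275, 0.0, 271.612], [0.0, 409.275, 211.351], [0.0, 0.0, 1.0]], 'dist': [-0.076, 0.0, 0.0, 0.0, 0.0], 'position': [0.344, -0.058, 1.04], 'rotation': [[-0.013, -0.988, 0.151], [-1.0, 0.014, 0.009], [-0.011, -0.151, -0.988]]} 0.9959438775510204
0.1
```

View pics/scene0.png

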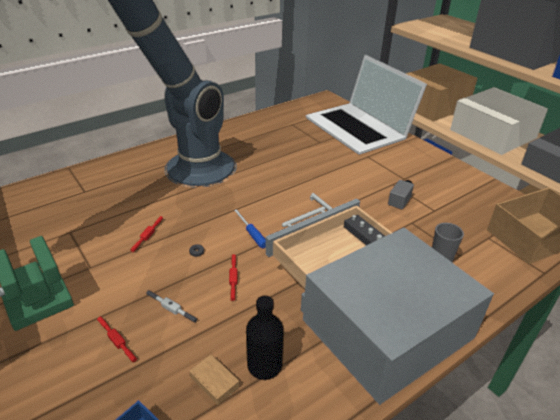

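View pics/top0.png

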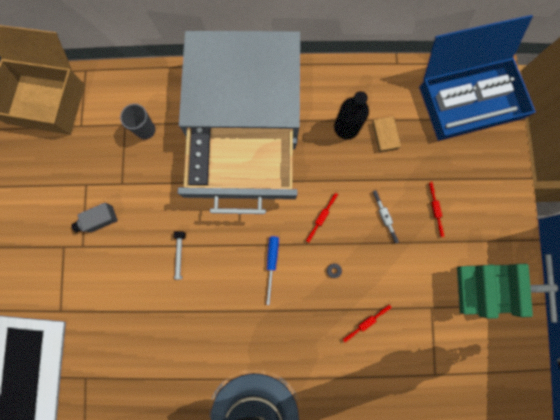

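Top view: the steel wrench with dark ends is at (386,216). Possible look-alikes are the red ones at (322,218), (437,210) and (367,323), the bolt at (180,255) and the drawer handle at (240,205). I choose (386,216). The toppled oil bottle is at (95,218), with its cap at lower left (76,227). The drawer opens towards the bottom of the image.

```bash
cat > h.py <<'E'
import cv2,numpy as np
from rig import *
def ray(n,uv):
    c=camera_params(n); uv=np.asarray(uv,float).reshape(-1,1,2)
    q=cv2.undistortPoints(uv,np.array(c["K"]),np.array(c["dist"])).reshape(-1,2)
    return np.array(c["position"]),np.c_[q,np.ones(len(q))]@np.array(c["rotation"]).T
def plane(n,uv,z):
    o,r=ray(n,uv); return o+r*((z-o[2])/r[:,2])[:,None]
def cloud(n,d):   # depth -> world points, HxWx3
    v,u=np.mgrid[:420,:560]; o,r=ray(n,np.c_[u.ravel(),v.ravel()])
    return (o+r*d.reshape(-1,1)).reshape(420,560,3)
def rect(xy):
    c,s,a=cv2.minAreaRect(np.float32(xy)); return np.round(c,4),np.round(s,4),a
E
python3 - <<'E'
from h import *
D={n:np.load(f"{n}0.npz") for n in("scene","top")}
t=D["top"]; W=cloud("top",t["d"]); hsv=cv2.cvtColor(t["p"],cv2.COLOR_RGB2HSV)
def roi(a,b,c,d,m):
    k=np.zeros(m.shape,bool);k[b:d,a:c]=1;return m&k
grey=hsv[...,1]<70
for nm,b,m in [("wrench",(365,185,405,250),grey),("oil",(60,195,130,245),grey)]:
    k=roi(*b,m).astype(np.uint8); n,l,s,c=cv2.connectedComponentsWithStats(k)
    k=l==1+s[1:,4].argmax(); P=W[k]; print(nm,k.sum(),s[1:].tolist()[:4],"z pct",np.percentile(P[:,2],[5,50,95]).round(4))
    uv=np.argwhere(k)[:,::-1]
    for z in ((.005,.009,.018) if nm=="wrench" else (.024,.048)): print(z,rect(plane("top",uv,z)[:,:2]))
    hi=P[P[:,2]>np.percentile(P[:,2],50)]
    print("depth rect",rect(P[:,:2]))
print("bench z",np.median(W[240:300,200:250,2]),np.median(W[190:250,340:365,2]))
for nm,uv in dict(flfront=(245,182),flback=(250,145),topL=(190,120),topR=(293,120),panel=(240,192),handle=(240,211)).items(): print(nm,W[uv[1],uv[0]].round(4))
# cabinet top edges
k=(abs(W[...,2]-.14)<.008);k=roi(150,20,320,140,k);print("cabtop",rect(W[k][:,:2]))
k=(abs(W[...,2]-.127)<.006);k=roi(170,180,310,205,k);print("panel top",rect(W[k][:,:2]))
k=(abs(W[...,2]-.08)<.006);k=roi(170,125,310,190,k);print("floor",rect(W[k][:,:2]),W[k].mean(0))
k=roi(205,196,270,218,(W[...,2]>.06));print("handle",rect(W[k][:,:2]),np.median(W[k][:,2]))
a=cv2.resize(t["p"][175:260,345:445,::-1],None,fx=4,fy=4);b=cv2.resize(t["p"][175:260,50:150,::-1],None,fx=4,fy=4)
cv2.imwrite("pics/crop1.png",np.hstack([a,b]))
E
```

```text
wrench 293 [[374, 191, 24, 52, 293]] z pct [0.0003 0.0147 0.0197]
0.005 (array([ 0.4859, -0.3403]), array([0.1427, 0.0232]), 21.098955154418945)
0.009 (array([ 0.4853, -0.3392]), array([0.1422, 0.0231]), 21.09893798828125)
0.018 (array([ 0.4841, -0.3368]), array([0.1409, 0.0229]), 21.09894561767578)
depth rect (array([ 0.4854, -0.3404]), array([0.141 , 0.0261]), 18.490264892578125)
oil 782 [[73, 203, 43, 29, 782]] z pct [0.0248 0.0465 0.0503]
0.024 (array([0.4876, 0.4085]), array([0.0561, 0.1123]), 22.83977699279785)
0.048 (array([0.4842, 0.3975]), array([0.0548, 0.1097]), 22.83979034423828)
depth rect (array([0.4418, 0.1898]), array([0.5267, 0.0817]), 77.40493774414062)
bench z -0.00019328355856018664 -0.0002516348410789293
flfront [0.5639 0.0135 0.079 ]
flback [0.6559 0.0011 0.0802]
topL [0.7007 0.1374 0.1379]
topR [ 0.6942 -0.1022  0.1425]
panel [0.53   0.0215 0.1261]
handle [0.4889 0.0231 0.1083]
cabtop (array([0.8055, 0.0208]), array([0.2806, 0.2471]), 88.3661880493164)
panel top (array([0.5339, 0.0295]), array([0.2717, 0.0194]), 87.97312927246094)
floor (array([0.6276, 0.0263]), array([0.2783, 0.1483]), 88.30990600585938) [0.62635105 0.00459371 0.07938559]
handle (array([ 0.4728, -0.0099]), array([0.2468, 0.1196]), 46.517974853515625) 0.10573712368353017
```

View pics/crop1.png

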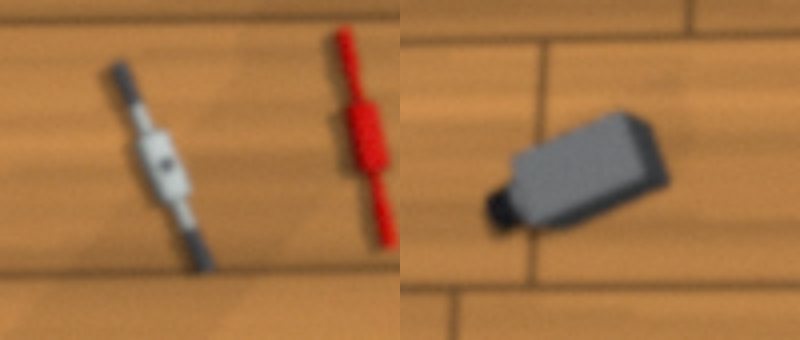

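The crop confirms the plain steel wrench with dark ends, its block at about crop (163,165). It also shows the oil bottle on its side, cap pointing lower left. Next I measure the drawer limits and pick up the wrench.

```bash
cat >> h.py <<'E'
def down(a):  # tool pointing down, closing line (tool y) at world angle a
    y=np.array([np.cos(a),np.sin(a),0]); z=np.array([0,0,-1.]); return np.c_[np.cross(y,z),y,z]
def pick_down(a,p): # of the two half turns, the one nearer the joint middle
    best=[(abs(q[6]),b) for b in (a,a+np.pi) if (q:=inverse_kinematics(p,down(b))) is not None]
    return down(min(best)[1])
def st(): 
    s=sense(); print("t %.2f pos %s gap %.4f gf %.1f F %s"%(s["time_s"],np.round(s["position"],4),s["finger_gap"],s["gripper_force"],np.round(s["wrist_force"],1)))
E
python3 - <<'E'
from h import *
t=np.load("top0.npz"); W=cloud("top",t["d"]); p=t["p"]; hsv=cv2.cvtColor(p,cv2.COLOR_RGB2HSV)
for v in (145,160,175):
    r=W[v,180:305]; k=abs(r[:,2]-.08)<.006; y=r[k,1]; print(v,"floor y",y.min().round(4),y.max().round(4),"x",r[k,0].mean().round(4), "rack z",r[12:30:4,2].round(3))
for u in (220,245,275):
    c=W[100:200,u]; print(u,"floor x",c[abs(c[:,2]-.08)<.006,0][[0,-1]].round(4),"top front",c[abs(c[:,2]-.14)<.006,0].min().round(4))
sub=(p.min(2)>140); sub[:,:365]=0; sub[:,405:]=0; sub[:195]=0; sub[240:]=0
uv=np.argwhere(sub)[:,::-1]; print("light part",rect(plane("top",uv,.016)[:,:2]),len(uv))
a=np.deg2rad(21.1); P=np.array([.4850,-.3388,0])
R=pick_down(a+np.pi/2,P+[0,0,.1])
command_gripper(.05,40)
movep(P+[0,0,.12],R); move_l(P+[0,0,.028],feed=.1); st()
E
```

```text
145 floor y -0.094 0.101 x 0.6563 rack z [0.101 0.105 0.102 0.1   0.098]
160 floor y -0.0908 0.1014 x 0.6184 rack z [0.104 0.101 0.101 0.101 0.091]
175 floor y -0.0902 0.1027 x 0.5809 rack z [0.099 0.102 0.101 0.102 0.082]
220 floor x [0.7017 0.5259] top front 0.6858
245 floor x [0.7    0.5244] top front 0.6837
275 floor x [0.6937 0.5227] top front 0.681
light part (array([ 0.4858, -0.3391]), array([0.0778, 0.0174]), 18.883018493652344) 135
t 3.27 pos [ 0.4855 -0.3391  0.0286] gap 0.0500 gf 0.0 F [-0.2  0.5  0.1]
```

Run:
```python
from h import *
command_gripper(0.0,50); st()
move_l(np.array(sense()["position"])+[0,0,.22],feed=.2); st()
R0=np.array(sense()["tcp_rot"]); 
T=np.array([.615,.0045,.26]); dth=np.deg2rad(88.4-21.1)
Rz=cv2.Rodrigues(np.array([0,0,dth]))[0]
for f in(0,np.pi):
    q=inverse_kinematics(T,cv2.Rodrigues(np.array([0,0,f]))[0]@Rz@R0); print(None if q is None else np.round(q,2))
q=[x for f in (0,np.pi) if (x:=inverse_kinematics(T,cv2.Rodrigues(np.array([0,0,f]))[0]@Rz@R0)) is not None]
q=min(q,key=lambda x:abs(x[6])); move_joints(q); st()
for n in("scene","top"):
    p,d=camera(n); np.savez(f"{n}1.npz",p=p,d=d)
    cv2.imwrite(f"pics/{n}1.png",p[:,:,::-1])
```

```text
t 3.80 pos [ 0.485  -0.3388  0.0281] gap -0.0003 gf 0.0 F [ 0.5 -0.6  0.5]
t 5.05 pos [ 0.4843 -0.3384  0.2467] gap -0.0001 gf 0.0 F [-0.  -0.5  0.5]Traceback (most recent call last):
  File "<stdin>", line 8, in <module>
cv2.error: OpenCV(4.12.0) /io/opencv/modules/calib3d/src/calibration_base.cpp:151: error: (-210:Unsupported format or combination of formats) The matrices must have 32f or 64f data type in function 'Rodrigues'
```

Run:
```python
from h import *
print(np.round(sense()["tcp_rot"],3).tolist())
out=[]
for n in("scene","top"):
    p,d=camera(n); np.savez(f"{n}1.npz",p=p,d=d); out.append(p)
a=cv2.resize(out[1][150:270,320:460,::-1],(560,480)); cv2.imwrite("pics/top1.png",a)
b=cv2.resize(out[0][200:380,60:270,::-1],(560,480)); cv2.imwrite("pics/scene1.png",b)
```

```text
[[0.933, 0.36, -0.002], [0.36, -0.933, 0.001], [-0.001, -0.002, -1.0]]
```

View pics/scene1.png

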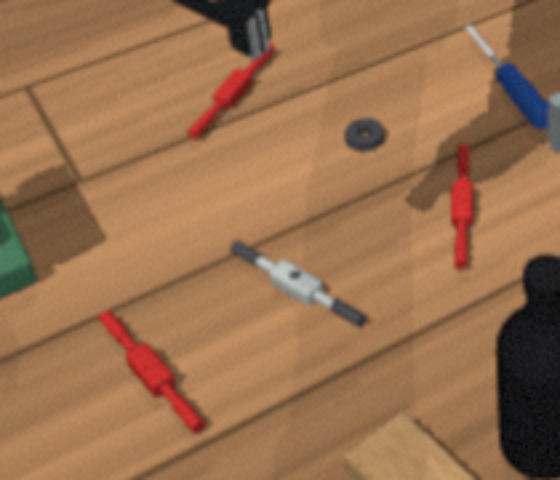

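Run:
```python
from h import *
def proj(n,X):
    c=camera_params(n);R=np.array(c["rotation"]);return cv2.projectPoints((R.T@(np.array(X)-c["position"])),np.zeros(3),np.zeros(3),np.array(c["K"]),np.array(c["dist"]))[0].ravel().round(1)
for n in("scene","top"):
    print(n,"tip",proj(n,[.4843,-.3384,.222]),"wrench",proj(n,[.485,-.339,.018]), "bench centre est")
    t=np.load(f"{n}1.npz");W=cloud(n,t["d"])
    near=(np.hypot(W[...,0]-.4843,W[...,1]+.3384)<.1)
    k=near&(W[...,2]>.15); P=W[k]; v=np.argwhere(k)
    print("hand pts",k.sum(), P.min(0).round(3) if len(P) else "", P[P[:,2]<P[:,2].min()+.02].mean(0).round(3) if len(P) else "")
    p=t["p"].astype(int); m=(p.min(2)>130)&(abs(W[...,2]-.01)<.012)&near
    uv=np.argwhere(m)[:,::-1]; print("wrench light",len(uv),uv.mean(0) if len(uv) else "", rect(plane(n,uv,.016)[:,:2]) if len(uv)>4 else "")
print(sense()["finger_gap"])
```

```text
scene tip [156.2 232.2] wrench [168.7 302.6] bench centre est
hand pts 10829 [ 0.385 -0.4    0.255] [ 0.493 -0.339  0.267]
wrench light 207 [170.13043478 304.93719807] (array([ 0.4903, -0.3385]), array([0.0843, 0.0236]), 18.067949295043945)
top tip [412.4 202.3] wrench [386.3 215.9] bench centre est
hand pts 9575 [ 0.386 -0.387  0.27 ] [ 0.471 -0.337  0.273]
wrench light 173 [386.09248555 216.41618497] (array([ 0.4854, -0.339 ]), array([0.0834, 0.0197]), 19.012001037597656)
-0.0002193006907492089
```

View pics/top1.png

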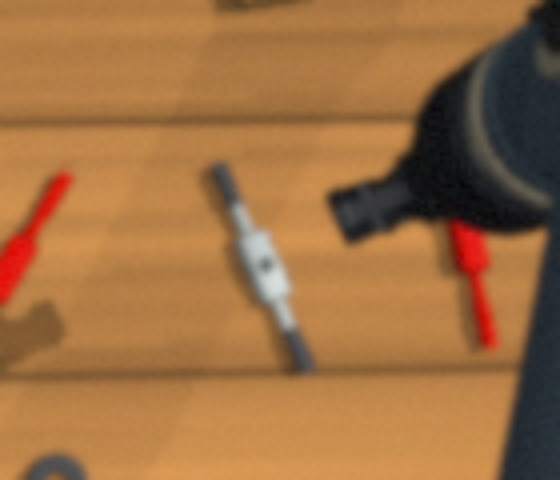

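The wrench hasn't moved (top px 386,216). In both views the shut fingertips are at z≈0.255, but the reported pose puts them at 0.222, so the tool is about 33 mm higher than reported. That explains the missed grasp. I'll check it with a guarded touch on free bench.

Run:
```python
from h import *
R=np.array(sense()["tcp_rot"])
movep([.39,-.36,.1],R); move_l([.39,-.36,.045],feed=.15)
print(move_l([.39,-.36,-.03],feed=.03,until_force=4)); st()
t,d=camera("scene"); W=cloud("scene",d); print(sense()["finger_gap"])
move_l([.39,-.36,.06],feed=.15); st()
```

```text
True
t 8.01 pos [ 0.39   -0.36   -0.0063] gap -0.0000 gf 3.1 F [-0.6  0.1  5.7]
0.0001879991295249289
t 8.66 pos [ 0.3895 -0.3597  0.0595] gap 0.0000 gf 0.0 F [ 0.3 -0.7 -0.6]
```

The touch came at reported z = -0.006, so reported heights are off by 31 mm. I correct for that and grasp again.

Run:
```python
from h import *
R=np.array(sense()["tcp_rot"]); P=np.array([.4852,-.3390,0])
command_gripper(.05,50)
movep(P+[0,0,.07],R); move_l(P+[0,0,-.002],feed=.1,until_force=8); st()
command_gripper(0.0,50); st()
if sense()["finger_gap"]>.01:
    move_l(P+[0,0,.2],feed=.2); st()
    T=np.array([.615,.0045,.22]); Rs=[cv2.Rodrigues(np.array([0,0,f+np.deg2rad(67.3)],float))[0]@R for f in (0,np.pi)]
    q=[x for r in Rs if (x:=inverse_kinematics(T,r)) is not None]; print(np.round(q,2))
    move_joints(min(q,key=lambda x:abs(x[6]))); st()
    for n in("scene","top"):
        p,d=camera(n); np.savez(f"{n}2.npz",p=p,d=d); cv2.imwrite(f"pics/{n}2.png",p[:,:,::-1])
```

```text
t 10.53 pos [ 0.4856 -0.3394 -0.0015] gap 0.0499 gf 0.0 F [-0.1 -0.2  0.4]
t 10.91 pos [ 0.4858 -0.3394 -0.0011] gap 0.0188 gf 50.5 F [ 0.1 -0.2  5.8]
t 12.07 pos [ 0.4843 -0.3385  0.1985] gap 0.0189 gf 49.8 F [ 0.7  0.1 -1. ]
[[ 0.33  0.43 -0.55  1.66  0.25  1.12 -0.32]
 [ 0.7   0.65 -1.18  1.65  0.63  1.27  2.51]]
t 13.44 pos [0.6149 0.0017 0.2195] gap 0.0182 gf 49.7 F [-0.8  0.3 -2.3]
```

View pics/scene2.png

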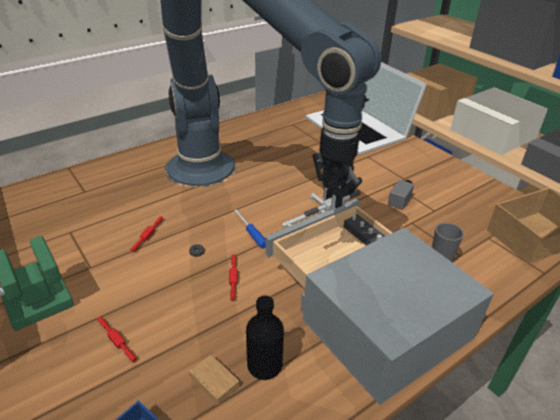

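The wrench is held over the drawer, near scene px (335,207). I check its held pose before lowering.

Run:
```python
from h import *
t=np.load("scene2.npz"); W=cloud("scene",t["d"])
k=(W[...,2]>.205)&(W[...,2]<.25)&(np.hypot(W[...,0]-.615,W[...,1]-.0017)<.12)
P=W[k]; print(k.sum(),P.min(0).round(3),P.max(0).round(3),P.mean(0).round(3),rect(P[:,:2]))
lo=P[P[:,2]<.24]; o=np.argsort(lo[:,1]); print("R end",lo[o[:8]].mean(0).round(4),"L end",lo[o[-8:]].mean(0).round(4), np.median(P[P[:,1]<-.04],0), np.median(P[P[:,1]>.045],0))
cv2.imwrite("pics/c2.png",cv2.resize(t["p"][150:270,270:430,::-1],(800,600)))
```

```text
397 [ 0.597 -0.068  0.223] [0.64  0.079 0.25 ] [ 0.62  -0.005  0.237] (array([0.6209, 0.0047]), array([0.145 , 0.0422]), 75.83763122558594)
R end [ 0.6124 -0.0669  0.2318] L end [0.6214 0.077  0.2346] [ 0.61697848 -0.05578087  0.2350986 ] [0.62208839 0.06331925 0.23494798]
```

View pics/c2.png

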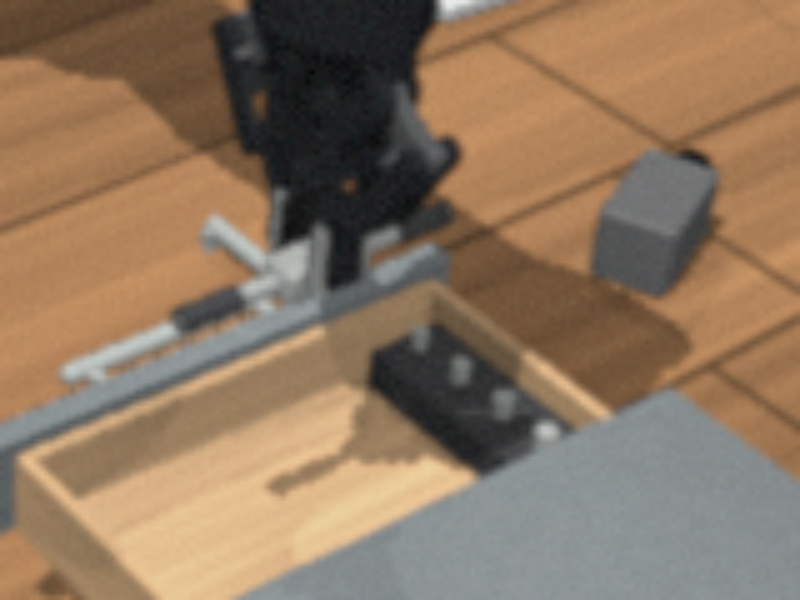

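The wrench is level (both ends at z≈0.235). It spans y from -0.068 to 0.078 at x≈0.618, which lies inside the free floor. I lower it under force guard.

Run:
```python
from h import *
p=np.array(sense()["position"]); p[0]=.615; p[1]=.0022
move_l([*p[:2],.10],feed=.15,until_force=15); st()
print(move_l([*p[:2],.07],feed=.02,until_force=4)); st()
command_gripper(.04); st()
move_l([*p[:2],.22],feed=.2); st()
movep([.50,.15,.25],np.array(sense()["tcp_rot"]))
for n in("scene","top"):
    q,d=camera(n); np.savez(f"{n}3.npz",p=q,d=d)
t=np.load("scene3.npz")
a=cv2.resize(t["p"][170:300,240:430,::-1],(760,520)); cv2.imwrite("pics/s3.png",a); st()
```

```text
t 14.49 pos [0.6159 0.0024 0.101 ] gap 0.0189 gf 49.7 F [ 0.7  0.4 -1.3]
True
t 15.50 pos [0.6153 0.0022 0.0789] gap 0.0181 gf 50.4 F [0.3 0.3 5.3]
t 15.84 pos [0.6136 0.0019 0.0775] gap 0.0398 gf 0.0 F [-0.2 -0.1  0.4]
t 16.70 pos [0.6141 0.0019 0.2187] gap 0.0395 gf 0.0 F [-0.   0.9  0.5]
t 17.58 pos [0.5014 0.1477 0.2492] gap 0.0398 gf 0.0 F [ 0.2 -0.4  0.6]
```

View pics/s3.png

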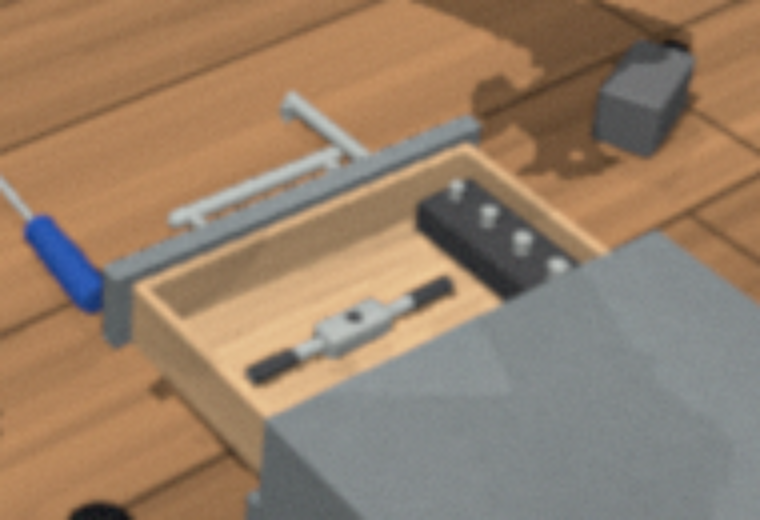

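The wrench lies flat in the drawer, at crop (350,325). It touched down at 0.0789 reported, as predicted. Next I measure the oil bottle and find reachable tilted grasp and place poses.

```bash
cat >> h.py <<'E'
Z=np.array([0,0,1.])
def tilt(a,phi):  # tool z = -Z cos(phi) - a sin(phi); tool y horizontal, square to a
    z=-Z*np.cos(phi)-a*np.sin(phi); y=np.cross(Z,a); return [np.c_[np.cross(s*y,z),s*y,z] for s in(1,-1)]
E
python3 - <<'E'
from h import *
t=np.load("top0.npz"); W=cloud("top",t["d"]); k=np.zeros((420,560),bool);k[195:245,60:130]=1
P=W[k&(W[...,2]>.041)&(W[...,2]<.056)]; c,s,a=rect(P[:,:2]); print("top face",len(P),c,s,a,np.median(P[:,2]))
Q=W[k&(W[...,2]>.008)&(W[...,2]<.041)]
g=cv2.cvtColor(t["p"],cv2.COLOR_RGB2HSV)[...,2]; d=np.argwhere(k&(g<45))[:,::-1]; d=d[d[:,0]<84]
cap=plane("top",d,.03)[:,:2]; print("cap",len(d),cap.mean(0))
t3=np.load("scene3.npz"); W3=cloud("scene",t3["d"])
P=W3[(abs(W3[...,2]-.047)<.006)&(np.hypot(W3[...,0]-c[0],W3[...,1]-c[1])<.08)]; print("scene top face",rect(P[:,:2]),len(P))
ax=np.array([*(cap.mean(0)-c),0]); ax/=np.linalg.norm(ax); print("axis",ax,np.rad2deg(np.arctan2(ax[1],ax[0])))
for phi in np.deg2rad([20,30,40]):
    G=np.array([*c,.03]); 
    for i,R in enumerate(tilt(ax,phi)):
        q=inverse_kinematics(G,R); q2=inverse_kinematics(G+[0,0,.12],R); print("grasp",np.rad2deg(phi),i,None if q is None else np.round(q,2),q2 is not None)
    for th in range(-180,180,30):
        b=np.array([np.cos(np.deg2rad(th)),np.sin(np.deg2rad(th)),0])
        z=b*np.cos(phi)-Z*np.sin(phi); y0=np.cross(Z,b)
        for s in(1,-1):
            R=np.c_[np.cross(s*y0,z),s*y0,z]
            for X in ([.5,.38,.04],[.6,.3,.04]):
                q=inverse_kinematics(X,R)
                if q is not None and inverse_kinematics(np.add(X,[0,0,.1]),R) is not None: print(" place",th,s,X,np.round(q,2))
E
```

```text
top face 599 [0.4885 0.3982] [0.0509 0.0859] 22.61250114440918 0.04709549579358363
cap 36 [0.46471188 0.45009476]
scene top face (array([0.4933, 0.4039]), array([0.0458, 0.1044]), 22.002811431884766) 270
axis [-0.4166984  0.9090448  0.       ] 114.62631857916124
grasp 20.0 0 [-0.2   1.05 -1.19  1.68  1.17  1.52  1.88] True
grasp 20.0 1 [-0.49  0.77 -0.61  1.69  0.79  1.15 -1.04] True
 place -90 1 [0.5, 0.38, 0.04] [-0.96  1.14 -0.05  1.2   0.61  1.92 -1.16]
 place -90 1 [0.6, 0.3, 0.04] [-0.67  1.17 -0.31  1.17  0.91  1.98 -1.15]
 place -90 -1 [0.5, 0.38, 0.04] [-0.96  1.14 -0.05  1.2   0.61  1.92  1.98]
 place -90 -1 [0.6, 0.3, 0.04] [-0.71  1.16 -0.24  1.18  0.87  1.94  2.01]
 place -60 1 [0.5, 0.38, 0.04] [-0.85  1.05 -0.44  1.53  1.12  1.83 -1.23]
 place -60 1 [0.6, 0.3, 0.04] [-0.71  1.03 -0.36  1.57  1.23  1.71 -1.14]
 place -60 -1 [0.5, 0.38, 0.04] [-0.74  1.11 -0.62  1.53  1.22  1.95  1.87]
 place -60 -1 [0.6, 0.3, 0.04] [-0.56  1.1  -0.62  1.56  1.38  1.89  1.97]
 place -30 1 [0.5, 0.38, 0.04] [-0.95  0.92 -0.35  1.91  1.44  1.53 -1.26]
 place -30 1 [0.6, 0.3, 0.04] [-0.79  
[... 7667 characters left out ...]
7  2.04  0.93  0.29 -1.09]
 place 90 -1 [0.6, 0.3, 0.04] [ 0.47  0.99 -0.95  1.85 -0.28  0.44  0.13]
 place 120 1 [0.5, 0.38, 0.04] [-0.08  0.81 -0.37  1.77 -0.77  0.93 -2.4 ]
 place 120 1 [0.6, 0.3, 0.04] [-0.01  0.89 -0.27  1.56 -0.68  1.14 -2.41]
 place 120 -1 [0.5, 0.38, 0.04] [ 0.24  0.98 -0.87  1.75 -0.25  0.77  0.32]
 place 120 -1 [0.6, 0.3, 0.04] [ 0.3   1.04 -0.82  1.54 -0.19  1.01  0.36]
 place 150 1 [0.5, 0.38, 0.04] [-0.2   0.93 -0.35  1.47 -0.44  1.32 -2.34]
 place 150 1 [0.6, 0.3, 0.04] [-0.13  1.02 -0.27  1.25 -0.4   1.52 -2.29]
 place 150 -1 [0.5, 0.38, 0.04] [ 0.08  1.09 -0.86  1.45 -0.03  1.26  0.46]
 place 150 -1 [0.6, 0.3, 0.04] [ 0.13  1.16 -0.83  1.23  0.03  1.48  0.54]
```

Run:
```python
from h import *
t=np.deg2rad(112.5); a=np.array([np.cos(t),np.sin(t),0]); R=tilt(a,np.deg2rad(30))[1]
C=np.array([.489,.399,0])-.001*a
command_gripper(.075,40)
movep(C+[0,0,.13],R); st(); q,d=camera("scene"); W=cloud("scene",d)
P=W[(np.hypot(W[...,0]-C[0],W[...,1]-C[1])<.1)&(W[...,2]>.09)&(W[...,2]<.2)]; lo=P[P[:,2]<P[:,2].min()+.015]
print("tips",lo.mean(0).round(3),"rel along a, z",((lo.mean(0)-C)@a).round(3),P[:,2].min().round(3))
print(move_l(C+[0,0,.004],feed=.12,until_force=6)); st()
command_gripper(0.0,40); st()
if sense()["finger_gap"]>.04: move_l(C+[0,0,.17],feed=.15); st()
q,d=camera("scene"); cv2.imwrite("pics/s4.png",q[:,:,::-1])
```

```text
t 19.12 pos [0.4911 0.3964 0.1307] gap 0.0750 gf 0.0 F [-0.4 -0.4  0.7]
tips [0.491 0.405 0.155] rel along a, z 0.006 0.145
False
t 20.38 pos [0.4897 0.3987 0.0049] gap 0.0747 gf 0.0 F [ 0.3 -0.3 -0.7]
t 20.73 pos [0.4899 0.3989 0.0051] gap 0.0478 gf 42.4 F [-0.6  1.7  4.1]
t 21.99 pos [0.4891 0.3975 0.1688] gap 0.0477 gf 42.1 F [ 0.6 -0.3 -1.9]
```

View pics/s4.png

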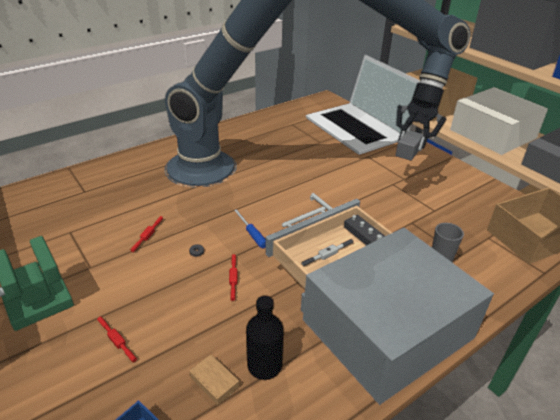

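The bottle is gripped (gap 48 mm) and lifted, at scene px (410,145). Now I pitch it cap-up above a clear spot and lower under guard.

Run:
```python
from h import *
t=np.deg2rad(112.5); a=np.array([np.cos(t),np.sin(t),0]); phi=np.deg2rad(30); R=tilt(a,phi)[1]
r=R.T@(np.array([.489,.399,.024])-.04*a-[.4899,.3989,.0051])
th=np.deg2rad(-30); b=np.array([np.cos(th),np.sin(th),0]); z=b*np.cos(phi)-Z*np.sin(phi); y=-np.cross(Z,b); R2=np.c_[np.cross(y,z),y,z]
print("bottle axis up?",(R2@R.T@a).round(3))
T=np.array([.49,.40,0])-R2@r; print("TCP for stand",T.round(4)); np.savez("place.npz",T=T,R2=R2)
for h in(.1,.03,0): print(inverse_kinematics(T+[0,0,h],R2) is not None)
movep(T+[0,0,.12],R2); st()
move_l(T+[0,0,.02],feed=.12,until_force=12); st()
print(np.round(sense()["tcp_rot"]-R2,3).tolist())
for n in ("scene","top"):
    q,d=camera(n); cv2.imwrite(f"pics/{n}5.png",cv2.resize(q[100:280,320:520,::-1],(600,540))); np.savez(f"{n}5.npz",p=q,d=d)
```

```text
bottle axis up? [ 0. -0.  1.]
TCP for stand [0.506  0.3899 0.0396]
True
True
True
t 24.69 pos [0.5061 0.3898 0.1596] gap 0.0475 gf 41.9 F [-0.   0.1 -1.8]
t 25.68 pos [0.506  0.3903 0.0603] gap 0.0479 gf 41.9 F [-0.3 -0.5 -2. ]
[[-0.001, 0.0, 0.0], [-0.001, -0.0, 0.001], [0.0, -0.001, 0.0]]
```

View pics/scene5.png

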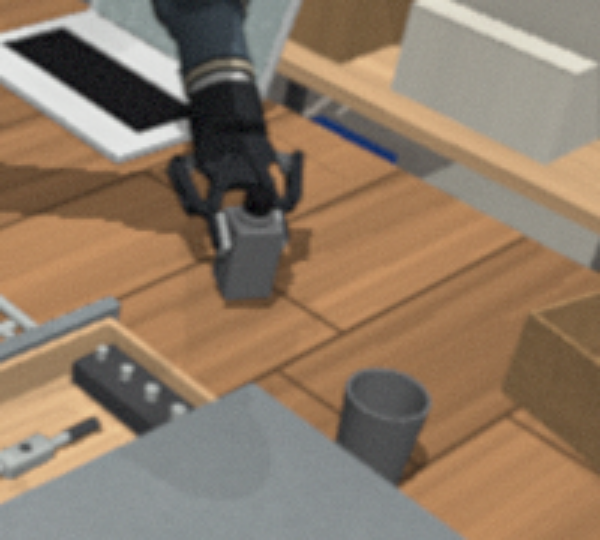

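The bottle is upright, cap on top, just above the bench at crop (248,270). I lower it, release, back off and check.

Run:
```python
from h import *
f=np.load("place.npz"); T=f["T"]; R2=f["R2"]
print(move_l(T-[0,0,.015],feed=.02,until_force=4)); st()
command_gripper(.08); st()
p=np.array(sense()["position"]); move_l(p-R2[:,2]*.15,feed=.15); st()
p=np.array(sense()["position"]); move_l(p+[0,0,.12],feed=.25)
for n in ("scene","top"):
    q,d=camera(n); np.savez(f"{n}6.npz",p=q,d=d)
    if n=="scene": cv2.imwrite("pics/s6.png",q[:,:,::-1])
W=cloud("scene",d) if n=="scene" else cloud("scene",np.load("scene6.npz")["d"])
P=W[(np.hypot(W[...,0]-.49,W[...,1]-.40)<.06)&(W[...,2]>.02)]; print("max z",P[:,2].max(),P.mean(0)); cap=P[P[:,2]>.1]; print("cap",cap.mean(0),len(cap))
st()
```

```text
True
t 26.69 pos [0.5059 0.3898 0.0442] gap 0.0477 gf 42.2 F [-1.4  0.8  5.3]
t 27.12 pos [0.5057 0.3891 0.0428] gap 0.0797 gf 0.0 F [ 0.4 -0.4  0.9]
t 28.27 pos [0.3941 0.4532 0.1174] gap 0.0799 gf 0.0 F [ 0.2 -0.4 -0.2]
max z 0.11258490323085946 [0.49951396 0.38755692 0.06602764]
cap [0.49266327 0.39515583 0.1077944 ] 67
t 28.99 pos [0.3945 0.4522 0.2358] gap 0.0799 gf 0.0 F [ 0.3 -0.8  0.4]
```

View pics/s6.png

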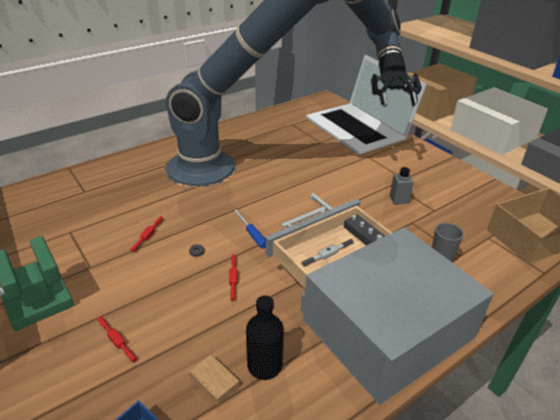

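The bottle stands upright at (402,187), with its cap top at z≈0.108. The wrench lies in the drawer at (328,252), the other things look unmoved, and the robot is clear.

```bash
python3 -c "
from rig import *
print(finish_job())"
```

```text
the job is handed in; nothing more can be done
None
```

I laid the steel tap wrench flat in the open top drawer, then stood the oil bottle upright on the bench; the last picture shows both in place and nothing else visibly moved, and I handed the job in at about 29 s.

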